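# Draw down the fan cover of a drive housing crosswise

## Robot

A 7-joint arm with a two-finger parallel gripper is mounted at the origin on the work surface. World frame = base frame: x ahead of the robot, y to its left, z up, the work surface at z = 0. Lengths are in m, angles in rad, forces in N, time in s.
With the tool pointing down it reaches from about 0.425 to 0.825 m from the base axis. Payload 3.6 kg.
Tool frame: the origin (TCP) lies on the centre line of the jaws, within the pads' length; the fingertips stand 17 mm ahead of it and the grasp point (between the pads) lies 2 mm behind it; z points along the fingers, y is the line along which they close (so a half turn about z gives the same grasp; the last joint's range is limited). The gripper opens to 93 mm and grips with 3 to 60 N. Pads are 15 mm wide; open, the fingers measure 128 mm over their backs; the gripper's body (75 mm by 188 mm) begins 65 mm behind the grasp point.
Start: joints at [1.121, 0.615, -0.013, 1.423, 0.008, 1.103, -0.04], TCP at [0.267, -0.592, 0.236] pointing down, gripper open.
Joint ranges: [-3.12, 3.12], [-0.3, 2.06], [-1.34, 1.32], [0.26, 2.42], [-1.36, 4.5], [0.01, 1.98], [-2.84, 2.84]. Speed limits (rad/s): [2.79, 2.79, 3.14, 3.14, 3.14, 3.14, 3.14].

## Interface

Orientations are given as a unit quaternion [x, y, z, w].
In Python, from rig import status, imaging, manip gives the robot as it stands.
- The arm moves only by the tool arm_command, never from a script. Its argument "motion" is a list of rows, each a list of 7 numbers: the opening, from 0 (shut) to 1 (fully open), then the shift along the tool's x, y, z in m, then the turn, a rotation vector about the tool's x, y, z in rad. A call has 1 to 8 rows; each row shifts and turns the commanded pose from where the row before left it, along the tool's axes as they then stand; what a row does not reach is not made up. A row lasts 1/12 s, in which the tool goes at most 41.7 mm and 7.16 degrees, less where a joint would pass 70% of its speed; a pose out of reach is approached as far as the arm can. A call with a gripper value outside its range is refused whole. The fingers move at their own pace and stop on an object; "squeeze" is the grip in N (left out, the last holds). Time passes only in rows, so rows that do not move let the fingers close. It gives the time, the measured TCP pose, the force, the opening and the grip force at its end, in the units of the state.
- status.get_state(): the state, without advancing time (a new reading comes with each control period).
- imaging.capture(name): name is "scene" or "top" or "wrist"; returns a dict with "img" (384x512x3 uint8, red, green, blue), "mtx" (3x3 intrinsics, pixels), "k1" (the pictures are not rectified: a ray, as slopes to the right and down, at radius r is drawn at 1 + k1 r^2 times it, then the intrinsics apply), "pose" (4x4, takes a point from camera to world coordinates). Camera axes: x right, y up, looking along -z (the intrinsics and any distortion apply to the point x, -y, -z); pixel columns grow to the right and rows downward; lengths in m; the calibration is good to about 2 mm. A picture is of the moment at which its call begins. There is no depth.
- manip.finish_job(): hands the job in; it is judged then, once.
The state is a dict: "t": time; "q": joint angles; "joint_velocities": joint speeds; "joint_torque": joint torques, N m; "ee_pos": TCP position; "eef_rot": TCP orientation; "force": force on the tool from outside, world axes, zero at the start; "torque": the same for the moment, N m; "opening": finger opening in m; "gripper_force": force on a finger pad.
Only numpy, scipy, OpenCV 4.12 (cv2) and the standard library are available. Lean on these libraries where they do the work, as an engineer would, in place of code of your own. Each camera call takes 0.05 s, during which the arm holds its last target. There are 200 camera calls.

## Task

The cleaned drive housing has its fan cover laid on its foam gasket with the four wing screws just started. Tighten the cover down crosswise (one screw, then the one diagonally opposite, then the other pair) in two rounds: first bring all four about half way down, then turn all four fully home, so that the plate goes down evenly and seats flat. Leave the canister, spray bottle and brush beside it alone.

Things in the scene. Friction and masses are not known exactly. Their poses are not given: they have to be found in the camera images.
- housing: Aluminium drive housing, 200 x 200 mm, 70 mm high without its cover, finned left and right sides. It stands firmly and does not move. Origin: centre of its underside, on the bench. x runs from the front panel (white, two amber displays, at x = -100 mm) to the back, y to its left side, z up. Seen from above, the amber label strip on the cover is at the front.
- cover_centre (a point): Centre of the top face of the white cover (200 x 200 x 5 mm, with a 120 mm fan whose wire guard rises 5 mm); z is its normal. It starts about 3 mm above its seat on a springy black foam gasket, top 79 mm over the bench; seated, its top is at 76 mm. Each screw draws its corner down; the plate tips when they are uneven.
- screw_a (a joint): Turn (rad) of the front left wing screw, diagonally opposite screw_c. Grows clockwise from above = tightening. Starts at 0 to 0.3; half way 1.0; home, at a firm stop, 2.0. Quick thread, 10 mm down per full turn; about 0.1 N m to turn; stays as left. At 2.0 the wing lies along the housing's x with its orange end to the front; at q it is turned 2.0 - q anticlockwise from that.
- screw_a_grip (a point): Grip point of the front left wing screw, on its axis, at x -75, y 75 mm of the housing. The wing is a black bar 60 long, 14 thick, 22 mm high with one orange end; the point is 28 mm above the cover's top, 10 mm below the bar's top. Neck below the bar 14 mm across; washer at its foot 26 mm across, 3 mm high. Sinks 1.59 mm per rad of tightening.
- screw_b (a joint): Turn (rad) of the front right wing screw, diagonally opposite screw_d. Grows clockwise from above = tightening. Starts at 0 to 0.3; half way 1.0; home, at a firm stop, 2.0. Quick thread, 10 mm down per full turn; about 0.1 N m to turn; stays as left. At 2.0 the wing lies along the housing's x with its orange end to the front; at q it is turned 2.0 - q anticlockwise from that.
- screw_b_grip (a point): Grip point of the front right wing screw, on its axis, at x -75, y -75 mm of the housing. The wing is a black bar 60 long, 14 thick, 22 mm high with one orange end; the point is 28 mm above the cover's top, 10 mm below the bar's top. Neck below the bar 14 mm across; washer at its foot 26 mm across, 3 mm high. Sinks 1.59 mm per rad of tightening.
- screw_c (a joint): Turn (rad) of the back right wing screw, diagonally opposite screw_a. Grows clockwise from above = tightening. Starts at 0 to 0.3; half way 1.0; home, at a firm stop, 2.0. Quick thread, 10 mm down per full turn; about 0.1 N m to turn; stays as left. At 2.0 the wing lies along the housing's x with its orange end to the front; at q it is turned 2.0 - q anticlockwise from that.
- screw_c_grip (a point): Grip point of the back right wing screw, on its axis, at x 75, y -75 mm of the housing. The wing is a black bar 60 long, 14 thick, 22 mm high with one orange end; the point is 28 mm above the cover's top, 10 mm below the bar's top. Neck below the bar 14 mm across; washer at its foot 26 mm across, 3 mm high. Sinks 1.59 mm per rad of tightening.
- screw_d (a joint): Turn (rad) of the back left wing screw, diagonally opposite screw_b. Grows clockwise from above = tightening. Starts at 0 to 0.3; half way 1.0; home, at a firm stop, 2.0. Quick thread, 10 mm down per full turn; about 0.1 N m to turn; stays as left. At 2.0 the wing lies along the housing's x with its orange end to the front; at q it is turned 2.0 - q anticlockwise from that.
- screw_d_grip (a point): Grip point of the back left wing screw, on its axis, at x 75, y 75 mm of the housing. The wing is a black bar 60 long, 14 thick, 22 mm high with one orange end; the point is 28 mm above the cover's top, 10 mm below the bar's top. Neck below the bar 14 mm across; washer at its foot 26 mm across, 3 mm high. Sinks 1.59 mm per rad of tightening.
- canister: Cardboard canister, 78 mm across, 90 mm high, standing beside the housing; bystander. Origin: centre of its underside.
- spray: Small clear spray bottle with white cap, 38 mm across, 88 mm high, standing beside the housing; bystander. Origin: centre of its underside.
- brush: Dusting brush lying on the mat, 160 mm long, up to 32 mm wide, 24 mm high; bystander. Origin: on the mat near its middle; x towards the bristles.

How it is judged:
By the outcome, as a careful person would: the job done as asked, in the order asked, and still so for the second after the job is handed in, with the robot touching nothing.
It also fails if it takes over 72 s, if anything falls off the work surface, if the arm or the gripper's body presses on something with over 40 N, if the wrist force passes 120 N, or if a joint passes its speed limit or range.

## Working session

There is one attempt and no reset: what is moved stays moved. The work goes in short steps, Python scripts to look and compute and a tool call to move; the robot and the scene stay as the last step left them, time stands still between calls to the robot, and variables do not carry over. Pictures are saved under pics/ and viewed, at most 10 in all, crops included, and the job is handed in when it is done.

Besides the shell and the picture viewer there is one more tool, called as name(argument=value, ...), one argument or row to a line, values as JSON. arm_command: Moves the arm, as the interface text tells. Its arguments: {"type":"object","properties":{"motion":{"type":"array"},"squeeze":{"type":"number"}},"required":["motion"]}

```bash
mkdir -p pics; ls; python3 - <<'E'
from rig import status, imaging
import cv2
s=status.get_state();print({k:s[k] for k in('t','ee_pos','eef_rot','opening','force')})
a=imaging.capture('top');b=imaging.capture('scene')
for n,c in(('top',a),('scene',b)):
    cv2.imwrite(f'pics/{n}0.png',c['img'][:,:,::-1]);print(n,c['mtx'],c['k1'],c['pose'])
E
```

```text
pics
{'t': 0.0, 'ee_pos': array([ 0.26700178, -0.59181664,  0.2345037 ]), 'eef_rot': array([ 9.77625315e-01,  2.10350077e-01, -2.87051787e-04, -1.22736399e-03]), 'opening': 0.09285721846401247, 'force': array([ 0.6576899 , -0.58262079, -0.18925226])}
top [[481.13454041   0.         252.62389836]
 [  0.         481.13454041 187.29929788]
 [  0.           0.           1.        ]] -0.09854862190268887 [[ 0.02766137  0.99645207 -0.07948661  0.44190387]
 [-0.99947412  0.0262238  -0.01907324  0.00857097]
 [-0.01692113  0.0799724   0.99665345  1.30993892]
 [ 0.          0.          0.          1.        ]]
scene [[378.05749904   0.         249.50777765]
 [  0.         378.05749904 185.08433398]
 [  0.           0.           1.        ]] -0.07396347428094154 [[-0.12685158 -0.65008375  0.74919943  1.27226962]
 [ 0.99188337 -0.07649172  0.10156968  0.12368184]
 [-0.00872124  0.75600273  0.65451036  0.69574369]
 [ 0.          0.          0.          1.        ]]
```

View pics/top0.png

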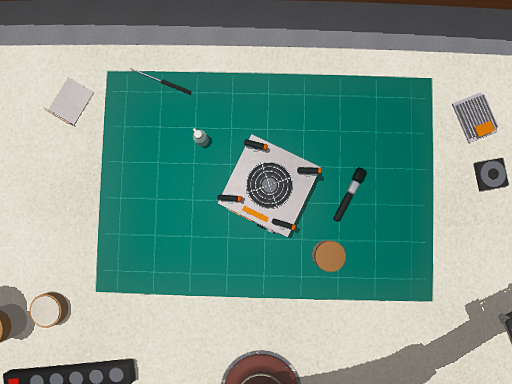

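View pics/scene0.png

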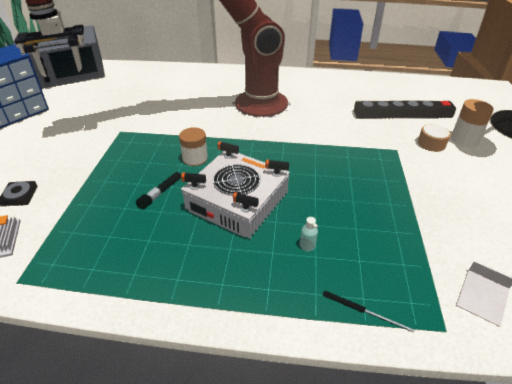

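```bash
cat > h.py <<'E'
import numpy as np, cv2
from rig import status, imaging
def ray(c,uv):
    u=np.array(uv,float); K=c['mtx']
    d=np.array([(u[0]-K[0,2])/K[0,0],(u[1]-K[1,2])/K[1,1]]); s=d.copy()
    for _ in range(10): s=d/(1+c['k1']*(s@s))
    P=c['pose']; v=P[:3,:3]@np.array([s[0],-s[1],-1]); return P[:3,3],v
def at(c,uv,z):
    o,v=ray(c,uv); return o+v*(z-o[2])/v[2]
def orange(img):
    h=cv2.cvtColor(img,cv2.COLOR_RGB2HSV); return cv2.inRange(h,(3,150,120),(25,255,255))
def black(img): return (img.max(2)<60).astype('uint8')*255
def blobs(m,amin=8):
    n,l,s,c=cv2.connectedComponentsWithStats(m)
    return [(c[i],s[i]) for i in range(1,n) if s[i][4]>=amin]
E
python3 - <<'E'
from h import *
a=imaging.capture('top');i=a['img']
cv2.imwrite('pics/topc.png',cv2.resize(i[125:245,205:335,::-1],None,fx=5,fy=5,interpolation=cv2.INTER_CUBIC))
w=(i.min(2)>120).astype('uint8')*255
m=np.zeros_like(w);m[130:242,212:328]=1
for c,s in blobs(orange(i)*m): print('or',c.round(1),s[4],at(a,c,.117).round(4))
for c,s in blobs(black(i)*m): print('bl',c.round(1),s,at(a,c,.117).round(4))
E
```

```text
or [265.  146.3] 18 [0.6409 0.0032 0.117 ]
or [319.2 169.9] 17 [ 0.5848 -0.1335  0.117 ]
or [239. 198.] 15 [0.5095 0.0645 0.117 ]
or [254.8 213.4] 134 [0.4723 0.0242 0.117 ]
or [292.8 227. ] 17 [ 0.4413 -0.0706  0.117 ]
bl [253.8 144.1] [244 139  20  11 124] [0.6457 0.0316 0.117 ]
bl [276.8 169.2] [263 163  27  16 135] [ 0.5839 -0.0277  0.117 ]
bl [253.5 175.5] [247 164  16  27  98] [0.5666 0.0299 0.117 ]
bl [307.6 170.2] [298 167  20   7 118] [ 0.5834 -0.1045  0.117 ]
bl [261.7 175.1] [259 173   6   5   9] [0.5681 0.0097 0.117 ]
bl [271.3 172.7] [266 172  12   4  15] [ 0.5747 -0.0142  0.117 ]
bl [286.4 192.2] [277 179  15  26  73] [ 0.527  -0.0529  0.117 ]
bl [253.5 185.5] [252 181   3   8  13] [0.5415 0.0294 0.117 ]
bl [282.7 190.5] [276 180  11  21  45] [ 0.531  -0.0436  0.117 ]
bl [277.7 189.5] [274 183   8  13  22] [ 0.5331 -0.031   0.117 ]
bl [281.  183.8] [280 182   3   5   9] [ 0.5477 -0.0389  0.117 ]
bl [261.9 192.9] [258 189   8   8  16] [0.5238 0.008  0.117 ]
bl [254.4 191.9] [253 191   4   3   8] [0.5258 0.0267 0.117 ]
bl [260.6 201.4] [249 192  27  15  77] [0.5025 0.0105 0.117 ]
bl [227.5 197.7] [218 195  20   7 110] [0.5096 0.0931 0.117 ]
bl [262.  198.7] [258 195   8   7  21] [0.5092 0.0072 0.117 ]
bl [281.7 223.3] [272 219  20  10 101] [ 0.4498 -0.043   0.117 ]
bl [260.1 225.8] [257 224   8   5  13] [0.4419 0.0103 0.117 ]
```

View pics/topc.png

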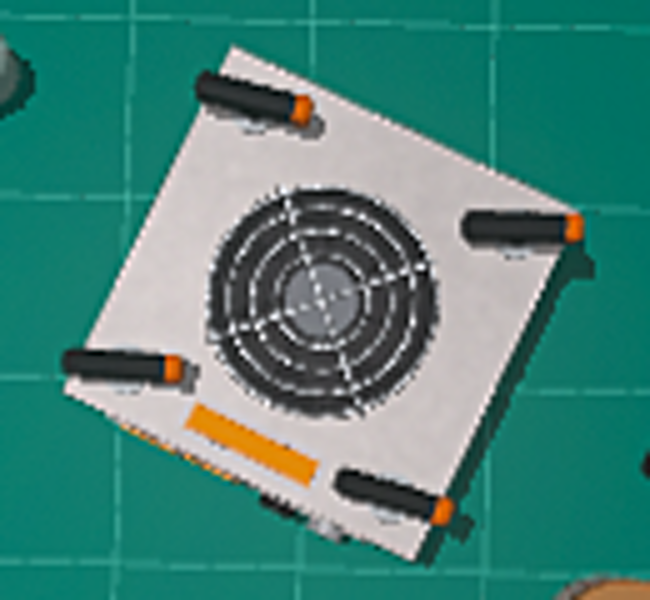

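```bash
cat >> h.py <<'E'
def bars(c,cents,z=.115,r=17):
    """fit axis and centre of each wing near pixel cents -> world centre, yaw of orange end"""
    i=c['img']; o=orange(i); out=[]
    for u,v in cents:
        m=np.zeros(o.shape,'uint8'); cv2.circle(m,(int(u),int(v)),r,255,-1)
        mm=cv2.morphologyEx((o|black(i))&m,cv2.MORPH_CLOSE,np.ones((3,3)))
        b=max(cv2.findContours(mm,cv2.RETR_EXTERNAL,cv2.CHAIN_APPROX_NONE)[0],key=cv2.contourArea)
        (cx,cy),(w,h),ang=cv2.minAreaRect(b); bx=cv2.boxPoints(((cx,cy),(w,h),ang))
        p=[at(c,q,z)[:2] for q in bx]
        e=[(p[k]+p[(k+1)%4])/2 for k in range(4)]
        d=[e[0]-e[2],e[1]-e[3]]; d=max(d,key=np.linalg.norm)
        mo=cv2.moments(o&m,True); po=at(c,(mo['m10']/mo['m00'],mo['m01']/mo['m00']),z)[:2]
        ctr=np.mean(p,0)
        if d@(po-ctr)<0:d=-d
        out.append((ctr,np.arctan2(d[1],d[0]),np.linalg.norm(d)))
    return out
E
python3 - <<'E'
from h import *
P=[(230,198),(284,224),(310,170),(256,145)]
L=np.array([[-75,75],[-75,-75],[75,-75],[75,75]])/1e3
for k in range(1):
    a=imaging.capture('top'); B=bars(a,P)
    X=np.array([b[0] for b in B]); c=X.mean(0)
    H=L.T@(X-c); yaw=np.arctan2(H[0,1]-H[1,0],H[0,0]+H[1,1])
    R=np.array([[np.cos(yaw),-np.sin(yaw)],[np.sin(yaw),np.cos(yaw)]])
    print(c,yaw,np.degrees(yaw)); print(((L@R.T+c)-X).round(4))
    print((L@R.T+c).round(4))
    for b in B: print(b[0].round(4),b[1].round(3),b[2].round(4),'q',(2-((b[1]-yaw-np.pi)%(2*np.pi))).round(3))
# outline check of cover corners
i=a['img']; w=cv2.inRange(i,(110,110,110),(255,255,255)); m=np.zeros_like(w); m[125:245,205:335]=255
ct=max(cv2.findContours(w&m,cv2.RETR_EXTERNAL,cv2.CHAIN_APPROX_NONE)[0],key=cv2.contourArea)
r=cv2.minAreaRect(ct); bx=[at(a,p,.079)[:2] for p in cv2.boxPoints(r)]; print(np.mean(bx,0),[np.linalg.norm(bx[k]-bx[k-1]).round(4) for k in range(4)],[np.degrees(np.arctan2(*(bx[k]-bx[k-1])[::-1])).round(1) for k in range(4)])
E
```

```text
[ 0.54575458 -0.00980587] -0.4320682119169558 -24.755685004605628
[[-0.0005  0.0001]
 [-0.0019  0.0006]
 [ 0.0019  0.    ]
 [ 0.0006 -0.0008]]
[[ 0.5091  0.0897]
 [ 0.4462 -0.0465]
 [ 0.5825 -0.1093]
 [ 0.6453  0.0269]]
[0.5096 0.0896] -1.615 0.0556 q 0.042
[ 0.4482 -0.0471] -1.866 0.0579 q 0.292
[ 0.5806 -0.1093] -1.603 0.0581 q 0.03
[0.6447 0.0277] -1.794 0.0586 q 0.22
[ 0.54407839 -0.00743001] [np.float64(0.1988), np.float64(0.2082), np.float64(0.2011), np.float64(0.2067)] [np.float64(66.0), np.float64(-23.8), np.float64(-114.4), np.float64(155.6)]
```

arm_command(
  motion=[
    [0.5,0.025,-0.026,0.0032,0,0,0],
    [0.5,0.025,-0.026,0.0032,0,0,0],
    [0.5,0.025,-0.026,0.0032,0,0,0],
    [0.5,0.025,-0.026,0.0032,0,0,0],
    [0.5,0.025,-0.026,0.0032,0,0,0],
    [0.5,0.025,-0.026,0.0032,0,0,0],
    [0.5,0.025,-0.026,0.0032,0,0,0],
    [0.5,0.025,-0.026,0.0032,0,0,0],
  ],
  squeeze=30,
)

```text
t: 0.87
ee_pos: [0.3643, -0.3189, 0.21]
eef_rot: [0.978, 0.21, 0.0, 0.0]
force: [-0.0, 0.0, 0.5]
opening: 0.0476
gripper_force: 0.0
```

arm_command(
  motion=[
    [0.5,0.025,-0.026,0.0032,0,0,0],
    [0.5,0.025,-0.026,0.0032,0,0,0],
    [0.5,0.025,-0.026,0.0032,0,0,0],
    [0.5,0.025,-0.026,0.0032,0,0,0],
    [0.5,0.025,-0.026,0.0032,0,0,0],
    [0.5,0.025,-0.026,0.0032,0,0,0],
    [0.5,0.025,-0.026,0.0032,0,0,0],
    [0.5,0.025,-0.026,0.0032,0,0,0],
  ],
)

```text
t: 1.53
ee_pos: [0.4612, -0.0471, 0.1845]
eef_rot: [0.978, 0.21, 0.0, 0.0]
force: [0.6, -0.0, 0.1]
opening: 0.0462
gripper_force: 0.0
```

arm_command(
  motion=[
    [0.5,0.025,-0.026,0.0032,0,0,0],
    [0.5,0.025,-0.026,0.0032,0,0,0],
    [0.5,0.025,-0.026,0.0032,0,0,0],
    [0.5,0.025,-0.026,0.0032,0,0,0],
    [0.5,0,0,0,0,0,-0.1225],
    [0.5,0,0,0,0,0,-0.1225],
    [0.5,0,0,0,0,0,-0.1225],
    [0.5,0,0,0,0,0,-0.1225],
  ],
)

```text
t: 2.2
ee_pos: [0.5091, 0.0876, 0.1715]
eef_rot: [0.896, 0.444, -0.0, 0.0]
force: [-1.0, -0.3, -0.1]
opening: 0.0464
gripper_force: 0.0
```

arm_command(
  motion=[
    [0.5,0,0,0,0,0,-0.1225],
    [0.5,0,0,0,0,0,-0.1225],
    [0.5,0,0,0,0,0,-0.1225],
    [0.5,0,0,0,0,0,-0.1225],
    [0.5,0,0,0,0,0,-0.1225],
    [0.5,0,0,0,0,0,0],
  ],
)

```text
t: 2.7
ee_pos: [0.5091, 0.0868, 0.1715]
eef_rot: [0.722, 0.692, -0.0, -0.0]
force: [-0.5, -0.0, 0.8]
opening: 0.0462
gripper_force: 0.0
```

```bash
cat >> h.py <<'E'
from scipy.spatial.transform import Rotation as Ro
PSI0=-0.432
def tool():
    s=status.get_state(); R=Ro.from_quat(s['eef_rot']).as_matrix()
    return s,R,np.arctan2(R[1,0],R[0,0])
def go(xyz,psi):
    """tool-frame shift (present axes) and z-turn to reach xyz, tool-x yaw psi, tool vertical"""
    s,R,p=tool(); d=R.T@(np.array(xyz)-s['ee_pos'])
    th=(p-psi+np.pi/2)%np.pi-np.pi/2
    D=Ro.from_euler('z',psi)*Ro.from_matrix(np.diag([1,-1,-1.]))
    print('t',round(s['t'],2),'pos',s['ee_pos'].round(4),'psi',p.round(3),'tilt',R[:,2].round(3),'q7',s['q'][6].round(2),'open',round(s['opening'],4),'F',s['force'].round(1))
    print('shift',d.round(4),'turn z',th.round(3))
E
python3 - <<'E'
from h import *
go((.5093,.0897,.17),1.527)
c=imaging.capture('wrist'); cv2.imwrite('pics/w0.png',c['img'][:,:,::-1]); print(c['mtx'],c['k1'],c['pose'].round(4))
E
```

```text
t 2.7 pos [0.5091 0.0868 0.1715] psi 1.528 tilt [-0.001  0.    -1.   ] q7 -0.53 open 0.0462 F [-0.5 -0.   0.8]
shift [0.0029 0.0001 0.0015] turn z 0.001
[[288.20589334   0.         256.95679541]
 [  0.         288.20589334 187.20756695]
 [  0.           0.           1.        ]] -0.06347387883196114 [[ 9.991e-01  4.090e-02  1.280e-02  5.135e-01]
 [-4.290e-02  9.557e-01  2.911e-01  1.686e-01]
 [-3.000e-04 -2.914e-01  9.566e-01  3.196e-01]
 [ 0.000e+00  0.000e+00  0.000e+00  1.000e+00]]
```

View pics/w0.png

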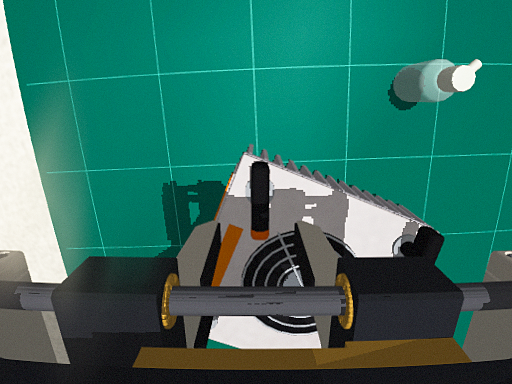

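```bash
python3 - <<'E'
from h import *
c=imaging.capture('wrist'); i=c['img']
m=((orange(i)|black(i))); mk=np.zeros_like(m); mk[155:240,245:276]=255; m&=mk
for r in (168,180,195,210,225,235):
    x=np.where(m[r])[0]; print(r,x.min(),x.max(),at(c,(x.mean(),r),.117).round(4)[:2])
y=np.where(m[:,260])[0]; print(y.min(),y.max(),at(c,(260,y.min()),.117)[:2].round(4),at(c,(260,y.max()),.113)[:2].round(4))
E
```

```text
168 251 268 [0.5134 0.1214]
180 250 268 [0.5126 0.1125]
195 251 268 [0.5125 0.1009]
210 251 268 [0.512 0.089]
225 251 268 [0.5114 0.0767]
235 252 266 [0.5106 0.0683]
162 238 [0.514  0.1258] [0.5112 0.0636]
```

```bash
python3 - <<'E'
from h import *
def tri(rs):
    A=np.zeros((3,3));b=np.zeros(3)
    for o,v in rs:
        v=v/np.linalg.norm(v);M=np.eye(3)-np.outer(v,v);A+=M;b+=M@o
    p=np.linalg.solve(A,b); return p,[np.linalg.norm(np.cross(p-o,v/np.linalg.norm(v))).round(4) for o,v in rs]
s=imaging.capture('scene');m=np.zeros((384,512),'uint8');m[135:215,175:295]=255
S=[(c,st[4]) for c,st in blobs(orange(s['img'])&m,4)]; print(S)
T={'a':(239,198),'b':(292.8,227),'c':(319.2,169.9),'d':(265,146.3)}
t=imaging.capture('top'); 
for k,u in T.items():
    r=[(tri([ray(t,u),ray(s,c)]),c) for c,_ in S]; r=min(r,key=lambda x:max(x[0][1])+10*abs(x[0][0][2]-.107)); print(k,r[0][0].round(4),r[0][1],r[1].round(1))
E
```

```text
[(array([218.90909091, 142.72727273]), np.int32(11)), (array([245.42857143, 159.57142857]), np.int32(7)), (array([254.4, 162.8]), np.int32(5)), (array([182.625 , 175.0625]), np.int32(16)), (array([234.5   , 194.3125]), np.int32(16))]
a [0.5121 0.0495 0.1105] [np.float64(0.0155), np.float64(0.0155)] [254.4 162.8]
b [ 0.4413 -0.0711  0.1134] [np.float64(0.0003), np.float64(0.0003)] [218.9 142.7]
c [ 0.5856 -0.1342  0.1116] [np.float64(0.0001), np.float64(0.0001)] [182.6 175.1]
d [0.6415 0.0032 0.1132] [np.float64(0.0), np.float64(0.0)] [234.5 194.3]
```

arm_command(
  motion=[
    [0.5,0.0053,0.0017,0.012,0,0,0.005],
    [0.5,0,0,0.018,0,0,0],
    [0.5,0,0,0.018,0,0,0],
    [0.5,0,0,0.0175,0,0,0],
    [0.5,0,0,0,0,0,0],
    [0.5,0,0,0,0,0,0],
  ],
)

```text
t: 3.4
ee_pos: [0.5104, 0.0928, 0.1051]
eef_rot: [0.724, 0.689, -0.001, -0.001]
force: [0.0, 0.5, 0.2]
opening: 0.0468
gripper_force: 0.0
```

arm_command(
  motion=[
    [0,0,0,0,0,0,0],
    [0,0,0,0,0,0,0],
    [0,0,0,0,0,0,0],
    [0,0,0,0,0,0,0],
    [0,0,0,0,0,0,0],
  ],
  squeeze=12,
)

```text
t: 3.82
ee_pos: [0.5115, 0.0924, 0.1068]
eef_rot: [0.724, 0.689, 0.0, 0.0]
force: [-0.3, 0.6, -0.8]
opening: 0.0179
gripper_force: 0.0
```

```bash
python3 - <<'E'
from h import *
go((.511,.092,.106),1.527); s=tool()[0]; print(s['gripper_force'],s['torque'].round(2))
c=imaging.capture('wrist'); cv2.imwrite('pics/w1.png',c['img'][:,:,::-1])
E
```

```text
t 3.82 pos [0.5115 0.0924 0.1068] psi 1.521 tilt [ 0.001  0.    -1.   ] q7 -0.6 open 0.0179 F [-0.3  0.6 -0.8]
shift [-0.0004 -0.0004  0.0008] turn z -0.006
0.0 [-0.03 -0.06  0.02]
```

View pics/w1.png

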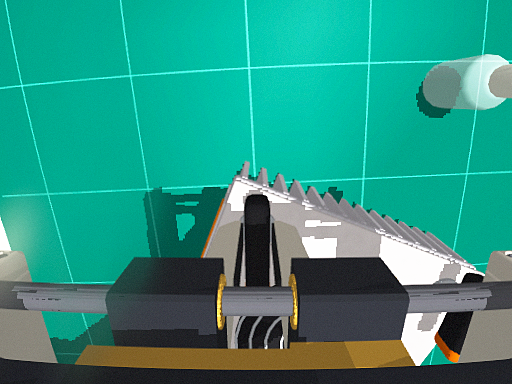

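arm_command(
  motion=[
    [0,0,0,0,0,0,0],
    [0,0,0,0,0,0,0],
    [0,0,0,0,0,0,0],
  ],
)

```text
t: 4.12
ee_pos: [0.5115, 0.0924, 0.1066]
eef_rot: [0.724, 0.689, 0.0, 0.0]
force: [0.3, -0.6, 3.0]
opening: 0.0139
gripper_force: 12.0
```

```bash
python3 - <<'E'
from h import *
go((.511,.092,.106),1.527); s=tool()[0]; print(s['gripper_force'],s['torque'].round(2))
E
```

```text
t 4.12 pos [0.5115 0.0924 0.1066] psi 1.521 tilt [ 0.001  0.    -1.   ] q7 -0.6 open 0.0139 F [ 0.3 -0.6  3. ]
shift [-0.0004 -0.0005  0.0006] turn z -0.006
11.997959506697953 [-0.11  0.02  0.02]
```

arm_command(
  motion=[
    [0,0,0,0,0,0,0],
    [0,0,0,0,0,0,0],
    [0,0,0,0.0001,0,0,0.06],
    [0,0,0,0.0002,0,0,0.11],
    [0,0,0,0.0002,0,0,0.11],
    [0,0,0,0.0002,0,0,0.11],
  ],
  squeeze=30,
)

```text
t: 4.62
ee_pos: [0.5116, 0.0923, 0.1061]
eef_rot: [0.846, 0.534, 0.001, 0.0]
force: [-0.3, -0.6, 6.0]
opening: 0.0138
gripper_force: 30.0
```

```bash
python3 - <<'E'
from h import *
go((.511,.092,.106),.568); s=tool()[0]; print(s['gripper_force'],s['torque'].round(2))
E
```

```text
t 4.62 pos [0.5116 0.0923 0.1061] psi 1.126 tilt [ 0.001  0.    -1.   ] q7 -0.89 open 0.0138 F [-0.3 -0.6  6. ]
shift [-0.0006 -0.0004  0.0001] turn z 0.558
29.999148650094867 [-0.21  0.11  0.07]
```

arm_command(
  motion=[
    [0,0,0,0.0003,0,0,0.112],
    [0,0,0,0.0003,0,0,0.112],
    [0,0,0,0.0003,0,0,0.112],
    [0,0,0,0.0002,0,0,0.112],
    [0,0,0,0.0002,0,0,0.114],
    [0,0,0,0,0,0,0],
    [0,0,0,0,0,0,0],
  ],
)

```text
t: 5.2
ee_pos: [0.5117, 0.0922, 0.1054]
eef_rot: [0.96, 0.28, 0.001, 0.0]
force: [-2.2, -1.6, 10.1]
opening: 0.0138
gripper_force: 30.0
```

```bash
python3 - <<'E'
from h import *
go((.511,.092,.106),.568); s=tool()[0]; print(s['gripper_force'],s['torque'].round(2))
E
```

```text
t 5.2 pos [0.5117 0.0922 0.1054] psi 0.568 tilt [ 0.002 -0.    -1.   ] q7 -1.3 open 0.0138 F [-2.2 -1.6 10.1]
shift [-0.0007 -0.0002 -0.0006] turn z 0.0
30.009459033608437 [-0.21  0.31 -0.11]
```

arm_command(
  motion=[
    [0.5,0,0,0,0,0,0],
    [0.5,0,0,0,0,0,0],
    [0.5,0,0,0,0,0,0],
    [0.5,0,0,0,0,0,0],
    [0.5,0,0,-0.01,0,0,0],
    [0.5,0,0,-0.025,0,0,0],
    [0.5,0,0,-0.03,0,0,0],
  ],
)

```text
t: 5.78
ee_pos: [0.5096, 0.0921, 0.1687]
eef_rot: [0.96, 0.281, -0.002, -0.0]
force: [1.3, -0.2, -0.3]
opening: 0.0463
gripper_force: 0.0
```

arm_command(
  motion=[
    [0.5,-0.0076,0.0346,0,0,0,0],
    [0.5,-0.0076,0.0346,0,0,0,0],
    [0.5,-0.0076,0.0346,0,0,0,0],
    [0.5,-0.0076,0.0346,0,0,0,0],
    [0.5,-0.0076,0.0346,0,0,0,0],
    [0.5,-0.0076,0.0346,0,0,0,0],
  ],
)

```text
t: 6.28
ee_pos: [0.585, -0.1088, 0.1699]
eef_rot: [0.96, 0.281, 0.0, -0.0]
force: [0.3, 0.4, -0.5]
opening: 0.0465
gripper_force: 0.0
```

arm_command(
  motion=[
    [0.5,0,0,0,0,0,-0.1213],
    [0.5,0,0,0,0,0,-0.1213],
    [0.5,0,0,0,0,0,-0.1213],
    [0.5,0,0,0,0,0,-0.1213],
    [0.5,0,0,0,0,0,-0.1213],
    [0.5,0,0,0,0,0,-0.1213],
    [0.5,0,0,0,0,0,-0.1213],
    [0.5,0,0,0,0,0,-0.1213],
  ],
)

```text
t: 6.95
ee_pos: [0.5845, -0.1073, 0.1697]
eef_rot: [0.716, 0.698, -0.0, 0.0]
force: [-0.3, 0.5, -0.3]
opening: 0.0462
gripper_force: 0.0
```

```bash
python3 - <<'E'
from h import *
go((.585,-.1073,.106),1.539)
c=imaging.capture('wrist'); cv2.imwrite('pics/w2.png',c['img'][:,:,::-1])
i=c['img']
m=((orange(i)|black(i))); mk=np.zeros_like(m); mk[150:240,235:290]=255; m&=mk
for r in (170,180,195,210,225,232):
    x=np.where(m[r])[0]; print(r,x.min(),x.max(),at(c,(x.mean(),r),.117).round(4)[:2])
y=np.where(m[:,260])[0]; print(y.min(),y.max(),at(c,(260,y.min()),.117)[:2].round(4),at(c,(260,y.max()),.113)[:2].round(4))
E
```

```text
t 6.95 pos [ 0.5845 -0.1073  0.1697] psi 1.545 tilt [-0. -0. -1.] q7 -0.12 open 0.0462 F [-0.3  0.5 -0.3]
shift [-0.      0.0005  0.0637] turn z 0.006
170 251 265 [ 0.5869 -0.0737]
180 250 267 [ 0.5871 -0.0811]
195 250 267 [ 0.5868 -0.0925]
210 251 287 [ 0.5881 -0.1044]
225 250 289 [ 0.5904 -0.1167]
232 251 269 [ 0.5873 -0.1224]
168 239 [ 0.5884 -0.0722] [ 0.5871 -0.1304]
```

View pics/w2.png

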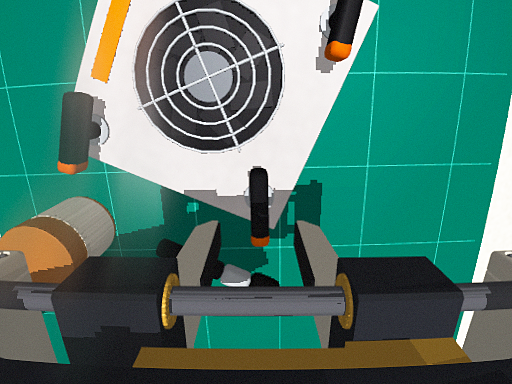

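arm_command(
  motion=[
    [0.5,0.0013,0.0015,0.01,0,0,-0.01],
    [0.5,0,0,0.018,0,0,0],
    [0.5,0,0,0.018,0,0,0],
    [0.5,0,0,0.0175,0,0,0],
    [0.5,0,0,0,0,0,0],
  ],
)

```text
t: 7.42
ee_pos: [0.5834, -0.1056, 0.1019]
eef_rot: [0.715, 0.699, -0.003, -0.003]
force: [-1.6, -0.5, -0.2]
opening: 0.0463
gripper_force: 0.0
```

arm_command(
  motion=[
    [0,0,0,0,0,0,0],
    [0,0,0,0,0,0,0],
    [0,0,0,0,0,0,0],
    [0,0,0,0,0,0,0],
    [0,0,0,0,0,0,0],
    [0,0,0,0,0,0,0],
    [0,0,0,0,0,0,0],
    [0,0,0,0,0,0,0],
  ],
  squeeze=12,
)

```text
t: 8.08
ee_pos: [0.5863, -0.1059, 0.1064]
eef_rot: [0.714, 0.7, 0.0, 0.0]
force: [-1.8, 0.6, 5.8]
opening: 0.0136
gripper_force: 12.0
```

```bash
python3 - <<'E'
from h import *
go((.586,-.106,.106),.568); s=tool()[0]; print(s['gripper_force'],s['torque'].round(2))
E
```

```text
t 8.08 pos [ 0.5863 -0.1059  0.1064] psi 1.55 tilt [ 0.001 -0.    -1.   ] q7 -0.16 open 0.0136 F [-1.8  0.6  5.8]
shift [-0.0001 -0.0003  0.0004] turn z 0.982
11.95882961153984 [-0.09  0.27  0.05]
```

arm_command(
  motion=[
    [0,0,0,0,0,0,0],
    [0,0,0,0,0,0,0],
    [0,0,0,0.0002,0,0,0.1],
    [0,0,0,0.0002,0,0,0.11],
    [0,0,0,0.0002,0,0,0.11],
    [0,0,0,0.0002,0,0,0.11],
    [0,0,0,0.0002,0,0,0.11],
    [0,0,0,0.0002,0,0,0.11],
  ],
  squeeze=30,
)

```text
t: 8.75
ee_pos: [0.5866, -0.106, 0.1056]
eef_rot: [0.902, 0.433, 0.001, 0.001]
force: [-1.1, 0.2, 7.7]
opening: 0.0134
gripper_force: 29.9
```

arm_command(
  motion=[
    [0,0,0,0.0002,0,0,0.11],
    [0,0,0,0.0002,0,0,0.11],
    [0,0,0,0.0002,0,0,0.112],
    [0,0,0,0,0,0,0],
    [0,0,0,0,0,0,0],
  ],
)

```text
t: 9.17
ee_pos: [0.5868, -0.1062, 0.1052]
eef_rot: [0.96, 0.28, 0.001, 0.001]
force: [-2.7, 0.3, 7.9]
opening: 0.0136
gripper_force: 29.9
```

```bash
python3 - <<'E'
from h import *
go((.586,-.106,.106),.568); s=tool()[0]; print(s['gripper_force'],s['torque'].round(2))
E
```

```text
t 9.17 pos [ 0.5868 -0.1062  0.1052] psi 0.567 tilt [ 0.002 -0.001 -1.   ] q7 -0.91 open 0.0136 F [-2.7  0.3  7.9]
shift [-0.0006 -0.0006 -0.0008] turn z -0.001
29.941532565280795 [-0.08  0.44 -0.1 ]
```

arm_command(
  motion=[
    [0.5,0,0,0,0,0,0],
    [0.5,0,0,0,0,0,0],
    [0.5,0,0,0,0,0,0],
    [0.5,0,0,0,0,0,0],
    [0.5,0,0,-0.01,0,0,0],
    [0.5,0,0,-0.025,0,0,0],
    [0.5,0,0,-0.03,0,0,0],
  ],
)

```text
t: 9.75
ee_pos: [0.5847, -0.1056, 0.1681]
eef_rot: [0.96, 0.28, -0.002, -0.001]
force: [0.1, -0.7, 1.4]
opening: 0.0464
gripper_force: 0.0
```

arm_command(
  motion=[
    [0.5,-0.0165,-0.0252,0,0,0,0],
    [0.5,-0.0165,-0.0252,0,0,0,0],
    [0.5,-0.0165,-0.0252,0,0,0,0],
    [0.5,-0.0165,-0.0252,0,0,0,0],
    [0.5,-0.0165,-0.0252,0,0,0,0],
    [0.5,0,0,0,0,0,-0.1188],
    [0.5,0,0,0,0,0,-0.1188],
    [0.5,0,0,0,0,0,-0.1188],
  ],
)

```text
t: 10.42
ee_pos: [0.4488, -0.0436, 0.1698]
eef_rot: [0.894, 0.449, 0.001, 0.0]
force: [0.2, -0.1, 0.5]
opening: 0.0465
gripper_force: 0.0
```

arm_command(
  motion=[
    [0.5,0,0,0,0,0,-0.1188],
    [0.5,0,0,0,0,0,-0.1188],
    [0.5,0,0,0,0,0,-0.1188],
    [0.5,0,0,0,0,0,0],
    [0.5,0,0,0,0,0,0],
  ],
)

```text
t: 10.83
ee_pos: [0.4491, -0.0441, 0.1693]
eef_rot: [0.803, 0.596, 0.0, 0.0]
force: [-0.1, 0.1, -0.3]
opening: 0.0463
gripper_force: 0.0
```

```bash
cat >> h.py <<'E'
def wristbar(name=None):
    c=imaging.capture('wrist'); i=c['img']
    m=orange(i)|black(i); mk=np.zeros_like(m); mk[150:242,236:284]=255; m&=mk
    P=[]
    for r in range(172,232,6):
        x=np.where(m[r])[0]; x=x[abs(x-260)<14]
        if len(x): P.append(at(c,(x.mean(),r),.117)[:2])
    P=np.array(P); v=cv2.fitLine(P.astype('f4'),cv2.DIST_HUBER,0,.001,.001).ravel(); y=np.where(m[:,260])[0]
    print('bar psi',np.arctan2(v[1],v[0]).round(3)%np.pi,'pt',v[2:].round(4),'ends',at(c,(260,y.min()),.117)[:2].round(4),at(c,(260,y.max()),.113)[:2].round(4))
    if name: cv2.imwrite(f'pics/{name}.png',i[:,:,::-1])
E
python3 - <<'E'
from h import *
go((.4497,-.0442,.106),1.28); wristbar('w3')
E
```

```text
t 10.83 pos [ 0.4491 -0.0441  0.1693] psi 1.277 tilt [ 0.001  0.    -1.   ] q7 -0.43 open 0.0463 F [-0.1  0.1 -0.3]
shift [0.0001 0.0006 0.0633] turn z -0.003
bar psi 1.304 pt [ 0.4537 -0.0332] ends [0.4658 0.0013] [ 0.4449 -0.0684]
```

arm_command(
  motion=[
    [0.5,0,0.001,0.01,0,0,-0.013],
    [0.5,0,0,0.018,0,0,0],
    [0.5,0,0,0.018,0,0,0],
    [0.5,0,0,0.0173,0,0,0],
    [0.5,0,0,0,0,0,0],
  ],
)

```text
t: 11.3
ee_pos: [0.4481, -0.0442, 0.1034]
eef_rot: [0.799, 0.602, -0.002, -0.002]
force: [-0.4, 0.4, -0.9]
opening: 0.0465
gripper_force: 0.0
```

arm_command(
  motion=[
    [0,0,0,0,0,0,0],
    [0,0,0,0,0,0,0],
    [0,0,0,0,0,0,0],
    [0,0,0,0,0,0,0],
    [0,0,0,0,0,0,0],
    [0,0,0,0,0,0,0],
    [0,0,0,0,0,0,0],
    [0,0,0,0,0,0,0],
  ],
  squeeze=12,
)

```text
t: 11.97
ee_pos: [0.4498, -0.0442, 0.1062]
eef_rot: [0.798, 0.603, 0.0, 0.0]
force: [-1.7, 0.6, 5.6]
opening: 0.0142
gripper_force: 12.0
```

```bash
python3 - <<'E'
from h import *
go((.4497,-.0442,.106),.572); s=tool()[0]; print(s['gripper_force'],s['torque'].round(2))
E
```

```text
t 11.97 pos [ 0.4498 -0.0442  0.1062] psi 1.293 tilt [ 0. -0. -1.] q7 -0.47 open 0.0142 F [-1.7  0.6  5.6]
shift [-0.0001 -0.      0.0002] turn z 0.721
12.001176531775855 [ 0.1   0.33 -0.05]
```

arm_command(
  motion=[
    [0,0,0,0,0,0,0],
    [0,0,0,0.0002,0,0,0.1034],
    [0,0,0,0.0002,0,0,0.1034],
    [0,0,0,0.0002,0,0,0.1034],
    [0,0,0,0.0002,0,0,0.1034],
    [0,0,0,0.0002,0,0,0.1034],
    [0,0,0,0.0002,0,0,0.1034],
    [0,0,0,0.0001,0,0,0.1034],
  ],
  squeeze=30,
)

```text
t: 12.63
ee_pos: [0.45, -0.0444, 0.1052]
eef_rot: [0.96, 0.279, 0.0, 0.0]
force: [-1.6, -0.5, 8.9]
opening: 0.0138
gripper_force: 30.0
```

arm_command(
  motion=[
    [0,0,0,0,0,0,0],
    [0,0,0,0,0,0,0],
  ],
)

```text
t: 12.8
ee_pos: [0.45, -0.0444, 0.1052]
eef_rot: [0.96, 0.281, 0.0, 0.0]
force: [-2.2, -0.4, 9.5]
opening: 0.0135
gripper_force: 30.0
```

```bash
python3 - <<'E'
from h import *
go((.6483,.0304,.106),1.36); s=tool()[0]; print(s['gripper_force'],s['torque'].round(2))
E
```

```text
t 12.8 pos [ 0.45   -0.0444  0.1052] psi 0.569 tilt [ 0.001 -0.    -1.   ] q7 -0.97 open 0.0135 F [-2.2 -0.4  9.5]
shift [ 0.2074  0.0438 -0.0007] turn z -0.791
30.01748103182763 [-0.1   0.39 -0.17]
```

arm_command(
  motion=[
    [0.5,0,0,0,0,0,0],
    [0.5,0,0,0,0,0,0],
    [0.5,0,0,0,0,0,0],
    [0.5,0,0,0,0,0,0],
    [0.5,0,0,-0.01,0,0,0],
    [0.5,0,0,-0.025,0,0,0],
    [0.5,0,0,-0.03,0,0,0],
  ],
)

```text
t: 13.38
ee_pos: [0.4483, -0.0441, 0.1685]
eef_rot: [0.96, 0.281, -0.002, -0.001]
force: [0.4, -0.2, -0.3]
opening: 0.0464
gripper_force: 0.0
```

arm_command(
  motion=[
    [0.5,0.0346,0.0073,0,0,0,0],
    [0.5,0.0346,0.0073,0,0,0,0],
    [0.5,0.0346,0.0073,0,0,0,0],
    [0.5,0.0346,0.0073,0,0,0,0],
    [0.5,0.0346,0.0073,0,0,0,0],
    [0.5,0.0346,0.0073,0,0,0,0],
    [0.5,0,0,0,0,0,-0.112],
    [0.5,0,0,0,0,0,-0.112],
  ],
)

```text
t: 14.05
ee_pos: [0.6495, 0.0327, 0.1678]
eef_rot: [0.921, 0.39, -0.0, -0.0]
force: [-0.9, -0.4, -0.6]
opening: 0.0463
gripper_force: 0.0
```

arm_command(
  motion=[
    [0.5,0,0,0,0,0,-0.112],
    [0.5,0,0,0,0,0,-0.112],
    [0.5,0,0,0,0,0,-0.112],
    [0.5,0,0,0,0,0,-0.112],
    [0.5,0,0,0,0,0,-0.112],
    [0.5,0,0,0,0,0,0],
    [0.5,0,0,0,0,0,0],
  ],
)

```text
t: 14.63
ee_pos: [0.6481, 0.0306, 0.1688]
eef_rot: [0.781, 0.625, -0.0, -0.0]
force: [1.0, 0.5, -0.5]
opening: 0.0465
gripper_force: 0.0
```

```bash
python3 - <<'E'
from h import *
go((.6483,.0304,.106),1.355); wristbar('w4')
E
```

```text
t 14.63 pos [0.6481 0.0306 0.1688] psi 1.351 tilt [-0.001  0.    -1.   ] q7 -0.45 open 0.0465 F [ 1.   0.5 -0.5]
shift [-0.0002  0.0003  0.0628] turn z -0.004
bar psi 1.341 pt [0.6515 0.042 ] ends [0.659  0.0667] [0.6457 0.0063]
```

arm_command(
  motion=[
    [0.5,0,0.0004,0.01,0,0,0],
    [0.5,0,0,0.018,0,0,0],
    [0.5,0,0,0.018,0,0,0],
    [0.5,0,0,0.0168,0,0,0],
    [0.5,0,0,0,0,0,0],
  ],
)

```text
t: 15.1
ee_pos: [0.6457, 0.0304, 0.102]
eef_rot: [0.78, 0.626, -0.004, -0.002]
force: [-0.2, -0.1, -0.4]
opening: 0.047
gripper_force: 0.0
```

arm_command(
  motion=[
    [0,0,0,0,0,0,0],
    [0,0,0,0,0,0,0],
    [0,0,0,0,0,0,0],
    [0,0,0,0,0,0,0],
    [0,0,0,0,0,0,0],
    [0,0,0,0,0,0,0],
    [0,0,0,0,0,0,0],
    [0,0,0,0,0,0,0],
  ],
  squeeze=12,
)

```text
t: 15.77
ee_pos: [0.6484, 0.031, 0.1073]
eef_rot: [0.78, 0.626, -0.0, -0.0]
force: [-2.7, 0.3, 6.2]
opening: 0.014
gripper_force: 12.0
```

```bash
python3 - <<'E'
from h import *
go((.6483,.0304,.106),.572); s=tool()[0]; print(s['gripper_force'],s['torque'].round(2))
E
```

```text
t 15.77 pos [0.6484 0.031  0.1073] psi 1.353 tilt [-0.  0. -1.] q7 -0.46 open 0.014 F [-2.7  0.3  6.2]
shift [-0.0006  0.      0.0013] turn z 0.781
11.991805436555296 [ 0.    0.55 -0.08]
```

arm_command(
  motion=[
    [0,0,0,0,0,0,0],
    [0,0,0,0.0002,0,0,0.112],
    [0,0,0,0.0002,0,0,0.112],
    [0,0,0,0.0002,0,0,0.112],
    [0,0,0,0.0002,0,0,0.112],
    [0,0,0,0.0002,0,0,0.112],
    [0,0,0,0.0002,0,0,0.112],
    [0,0,0,0.0001,0,0,0.112],
  ],
  squeeze=30,
)

```text
t: 16.43
ee_pos: [0.6489, 0.0306, 0.1063]
eef_rot: [0.96, 0.279, 0.0, 0.0]
force: [-2.1, -0.1, 6.3]
opening: 0.0137
gripper_force: 30.0
```

arm_command(
  motion=[
    [0,0,0,0,0,0,0],
    [0,0,0,0,0,0,0],
  ],
)

```text
t: 16.6
ee_pos: [0.6489, 0.0306, 0.1063]
eef_rot: [0.96, 0.281, 0.0, 0.0]
force: [-3.0, -0.9, 6.0]
opening: 0.0139
gripper_force: 30.0
```

arm_command(
  motion=[
    [0.5,0,0,0,0,0,0],
    [0.5,0,0,0,0,0,0],
    [0.5,0,0,0,0,0,0],
    [0.5,0,0,0,0,0,0],
    [0.5,0,0,-0.01,0,0,0],
    [0.5,0,0,-0.025,0,0,0],
    [0.5,0,0,-0.03,0,0,0],
    [0.5,0,0,0,0,0,0],
  ],
)

```text
t: 17.27
ee_pos: [0.6528, 0.0309, 0.177]
eef_rot: [0.96, 0.281, 0.006, 0.001]
force: [0.9, 0.5, 1.3]
opening: 0.0461
gripper_force: 0.0
```

```bash
python3 - <<'E'
from h import *
go((.5115,.0923,.106),.568)
c=imaging.capture('scene'); cv2.imwrite('pics/s1.png',cv2.resize(c['img'][125:245,160:310,::-1],None,fx=5,fy=5))
E
```

```text
t 17.27 pos [0.6528 0.0309 0.177 ] psi 0.57 tilt [ 0.013  0.001 -1.   ] q7 -1.08 open 0.0461 F [0.9 0.5 1.3]
shift [-0.0867 -0.1283  0.0693] turn z 0.002
```

View pics/s1.png

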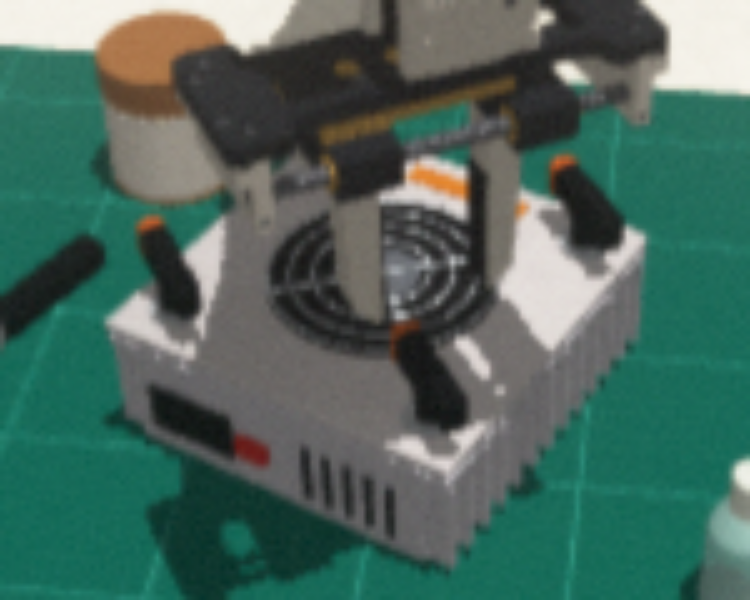

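arm_command(
  motion=[
    [0.5,-0.0165,-0.0252,0,0,0,0],
    [0.5,-0.0165,-0.0252,0,0,0,0],
    [0.5,-0.0165,-0.0252,0,0,0,0],
    [0.5,-0.0165,-0.0252,0,0,0,0],
    [0.5,-0.0165,-0.0252,0,0,0,0],
    [0.5,0,0,0,0,0,0],
    [0.5,0,0,0,0,0,0],
  ],
)

```text
t: 17.9
ee_pos: [0.5096, 0.0933, 0.1701]
eef_rot: [0.959, 0.282, -0.001, -0.0]
force: [1.1, -0.4, 0.1]
opening: 0.0467
gripper_force: 0.0
```

arm_command(
  motion=[
    [0.5,0,0,0.01,0,0,0],
    [0.5,0,0,0.018,0,0,0],
    [0.5,0,0,0.018,0,0,0],
    [0.5,0,0,0.013,0,0,0],
    [0.5,0,0,0.007,0,0,0],
    [0.5,0,0,0,0,0,0],
  ],
)

```text
t: 18.4
ee_pos: [0.5109, 0.0913, 0.102]
eef_rot: [0.96, 0.28, -0.002, 0.0]
force: [-0.4, 0.9, -0.1]
opening: 0.0467
gripper_force: 0.0
```

arm_command(
  motion=[
    [0,0,0,0,0,0,0],
    [0,0,0,0,0,0,0],
    [0,0,0,0,0,0,0],
    [0,0,0,0,0,0,0],
    [0,0,0,0,0,0,0],
    [0,0,0,0,0,0,0],
    [0,0,0,0,0,0,0],
    [0,0,0,0,0,0,0],
  ],
  squeeze=12,
)

```text
t: 19.07
ee_pos: [0.5117, 0.0922, 0.1047]
eef_rot: [0.96, 0.281, 0.001, 0.0]
force: [0.1, -0.6, 3.2]
opening: 0.0141
gripper_force: 12.0
```

```bash
python3 - <<'E'
from h import *
go((.5115,.0923,.104),-.43); s=tool()[0]; print(s['gripper_force'],s['torque'].round(2))
E
```

```text
t 19.07 pos [0.5117 0.0922 0.1047] psi 0.569 tilt [ 0.001  0.    -1.   ] q7 -1.22 open 0.0141 F [ 0.1 -0.6  3.2]
shift [-0.0001 -0.0002  0.0007] turn z 0.999
11.99768352205865 [-0.14  0.05 -0.05]
```

arm_command(
  motion=[
    [0,0,0,0,0,0,0],
    [0,0,0,0.0002,0,0,0.118],
    [0,0,0,0.0002,0,0,0.118],
    [0,0,0,0.0002,0,0,0.118],
    [0,0,0,0.0002,0,0,0.118],
    [0,0,0,0.0002,0,0,0.118],
    [0,0,0,0.0002,0,0,0.118],
    [0,0,0,0.0002,0,0,0.118],
  ],
  squeeze=35,
)

```text
t: 19.73
ee_pos: [0.5118, 0.092, 0.1037]
eef_rot: [0.991, -0.13, 0.001, 0.0]
force: [-0.7, -1.4, 6.8]
opening: 0.0138
gripper_force: 35.0
```

arm_command(
  motion=[
    [0,0,0,0.0002,0,0,0.1],
    [0,0,0,0,0,0,0.03],
    [0,0,0,0,0,0,0],
  ],
)

```text
t: 19.98
ee_pos: [0.5117, 0.092, 0.1035]
eef_rot: [0.981, -0.192, 0.001, 0.0]
force: [-0.5, -2.0, 7.8]
opening: 0.0139
gripper_force: 35.0
```

```bash
python3 - <<'E'
from h import *
go((.5115,.0923,.104),-.43); s=tool()[0]; print(s['gripper_force'],s['torque'].round(2))
E
```

```text
t 19.98 pos [0.5117 0.092  0.1035] psi -0.387 tilt [ 0.002 -0.001 -1.   ] q7 -1.91 open 0.0139 F [-0.5 -2.   7.8]
shift [-0.0003 -0.0002 -0.0005] turn z 0.043
35.00291629694402 [-0.24  0.18  0.04]
```

arm_command(
  motion=[
    [0,0,0,0.0001,0,0,0.04],
    [0,0,0,0,0,0,0.02],
    [0,0,0,0,0,0,0.02],
    [0,0,0,0,0,0,0],
  ],
)

```text
t: 20.32
ee_pos: [0.5118, 0.092, 0.1035]
eef_rot: [0.973, -0.23, 0.001, 0.0]
force: [-1.1, -2.1, 7.4]
opening: 0.0139
gripper_force: 35.4
```

```bash
python3 - <<'E'
from h import *
go((.5115,.0923,.104),-.43); s=tool()[0]; print(s['gripper_force'],s['torque'].round(2))
E
```

```text
t 20.32 pos [0.5118 0.092  0.1035] psi -0.463 tilt [ 0.001 -0.001 -1.   ] q7 -1.96 open 0.0139 F [-1.1 -2.1  7.4]
shift [-0.0004 -0.0002 -0.0006] turn z -0.033
35.41102113900706 [-0.35  0.27  0.59]
```

arm_command(
  motion=[
    [0.5,0,0,0,0,0,0],
    [0.5,0,0,0,0,0,0],
    [0.5,0,0,0,0,0,0],
    [0.5,0,0,0,0,0,0],
    [0.5,0,0,-0.01,0,0,0],
    [0.5,0,0,-0.027,0,0,0],
    [0.5,0,0,-0.03,0,0,0],
  ],
)

```text
t: 20.9
ee_pos: [0.5099, 0.0922, 0.1694]
eef_rot: [0.973, -0.231, -0.002, 0.001]
force: [0.7, -0.4, 1.1]
opening: 0.0463
gripper_force: 0.0
```

arm_command(
  motion=[
    [0.5,0.026,0.0239,0,0,0,0],
    [0.5,0.026,0.0239,0,0,0,0],
    [0.5,0.026,0.0239,0,0,0,0],
    [0.5,0.026,0.0239,0,0,0,0],
    [0.5,0.026,0.0239,0,0,0,0],
    [0.5,0.026,0.0239,0,0,0,0],
  ],
)

```text
t: 21.4
ee_pos: [0.5864, -0.1073, 0.1702]
eef_rot: [0.973, -0.231, 0.0, -0.0]
force: [0.6, 0.6, -0.0]
opening: 0.0463
gripper_force: 0.0
```

arm_command(
  motion=[
    [0.5,0,0,0,0,0,-0.115],
    [0.5,0,0,0,0,0,-0.115],
    [0.5,0,0,0,0,0,-0.115],
    [0.5,0,0,0,0,0,-0.115],
    [0.5,0,0,0,0,0,-0.115],
    [0.5,0,0,0,0,0,-0.115],
    [0.5,0,0,0,0,0,-0.115],
    [0.5,0,0,0,0,0,-0.115],
  ],
)

```text
t: 22.07
ee_pos: [0.586, -0.1059, 0.1701]
eef_rot: [0.974, 0.228, -0.0, 0.0]
force: [-0.5, 0.0, -0.2]
opening: 0.0463
gripper_force: 0.0
```

arm_command(
  motion=[
    [0.5,0,0,0,0,0,-0.115],
    [0.5,0,0,0,0,0,0],
    [0.5,0,0,0,0,0,0],
  ],
)

```text
t: 22.32
ee_pos: [0.586, -0.106, 0.1699]
eef_rot: [0.96, 0.279, 0.0, -0.0]
force: [1.1, 0.6, 1.1]
opening: 0.0465
gripper_force: 0.0
```

```bash
python3 - <<'E'
from h import *
go((.5866,-.106,.104),.567)
E
```

```text
t 22.32 pos [ 0.586  -0.106   0.1699] psi 0.565 tilt [ 0.  0. -1.] q7 -0.83 open 0.0465 F [1.1 0.6 1.1]
shift [0.0005 0.0003 0.0659] turn z -0.002
```

arm_command(
  motion=[
    [0.5,0.0005,0.0003,0.01,0,0,0],
    [0.5,0,0,0.018,0,0,0],
    [0.5,0,0,0.018,0,0,0],
    [0.5,0,0,0.013,0,0,0],
    [0.5,0,0,0.007,0,0,0],
    [0.5,0,0,0,0,0,0],
  ],
)

```text
t: 22.82
ee_pos: [0.5853, -0.1055, 0.1013]
eef_rot: [0.96, 0.28, -0.002, -0.001]
force: [0.5, -0.8, 0.5]
opening: 0.0466
gripper_force: 0.0
```

arm_command(
  motion=[
    [0,0,0,0,0,0,0],
    [0,0,0,0,0,0,0],
    [0,0,0,0,0,0,0],
    [0,0,0,0,0,0,0],
    [0,0,0,0,0,0,0],
    [0,0,0,0,0,0,0],
    [0,0,0,0,0,0,0],
    [0,0,0,0,0,0,0],
  ],
  squeeze=12,
)

```text
t: 23.48
ee_pos: [0.587, -0.106, 0.104]
eef_rot: [0.96, 0.281, 0.0, 0.0]
force: [0.1, -0.5, 1.7]
opening: 0.0138
gripper_force: 12.0
```

arm_command(
  motion=[
    [0,0,0,0,0,0,0],
    [0,0,0,0.0002,0,0,0.118],
    [0,0,0,0.0002,0,0,0.118],
    [0,0,0,0.0002,0,0,0.118],
    [0,0,0,0.0002,0,0,0.118],
    [0,0,0,0.0002,0,0,0.118],
    [0,0,0,0.0002,0,0,0.118],
    [0,0,0,0.0002,0,0,0.118],
  ],
  squeeze=35,
)

```text
t: 24.15
ee_pos: [0.5872, -0.1067, 0.103]
eef_rot: [0.991, -0.131, 0.001, 0.001]
force: [-0.6, -0.8, 4.7]
opening: 0.0139
gripper_force: 35.0
```

arm_command(
  motion=[
    [0,0,0,0.0002,0,0,0.1],
    [0,0,0,0,0,0,0.07],
    [0,0,0,0,0,0,0.02],
    [0,0,0,0,0,0,0.02],
    [0,0,0,0,0,0,0],
  ],
)

```text
t: 24.57
ee_pos: [0.5871, -0.1069, 0.1028]
eef_rot: [0.973, -0.23, 0.001, 0.001]
force: [-1.7, -1.2, 4.9]
opening: 0.0137
gripper_force: 35.4
```

```bash
python3 - <<'E'
from h import *
go((.45,-.0444,.104),.569); s=tool()[0]; print(s['gripper_force'],s['torque'].round(2))
E
```

```text
t 24.57 pos [ 0.5871 -0.1069  0.1028] psi -0.465 tilt [ 0.001 -0.002 -1.   ] q7 -1.61 open 0.0137 F [-1.7 -1.2  4.9]
shift [-0.1506  0.0057 -0.0015] turn z -1.034
35.391380618093535 [-0.27  0.19  0.5 ]
```

arm_command(
  motion=[
    [0.5,0,0,0,0,0,0],
    [0.5,0,0,0,0,0,0],
    [0.5,0,0,0,0,0,0],
    [0.5,0,0,0,0,0,0],
    [0.5,0,0,-0.01,0,0,0],
    [0.5,0,0,-0.027,0,0,0],
    [0.5,0,0,-0.03,0,0,0],
  ],
)

```text
t: 25.15
ee_pos: [0.5854, -0.1053, 0.1685]
eef_rot: [0.973, -0.232, -0.002, 0.0]
force: [0.6, 0.4, -0.3]
opening: 0.0459
gripper_force: 0.0
```

arm_command(
  motion=[
    [0.5,-0.0301,0.0011,0,0,0,0],
    [0.5,-0.0301,0.0011,0,0,0,0],
    [0.5,-0.0301,0.0011,0,0,0,0],
    [0.5,-0.0301,0.0011,0,0,0,0],
    [0.5,-0.0301,0.0011,0,0,0,0],
  ],
)

```text
t: 25.57
ee_pos: [0.4487, -0.0424, 0.1695]
eef_rot: [0.973, -0.232, 0.0, -0.0]
force: [-0.2, 0.8, -0.1]
opening: 0.0465
gripper_force: 0.0
```

arm_command(
  motion=[
    [0.5,0,0,0,0,0,-0.115],
    [0.5,0,0,0,0,0,-0.115],
    [0.5,0,0,0,0,0,-0.115],
    [0.5,0,0,0,0,0,-0.115],
    [0.5,0,0,0,0,0,-0.115],
    [0.5,0,0,0,0,0,-0.115],
    [0.5,0,0,0,0,0,-0.115],
    [0.5,0,0,0,0,0,-0.115],
  ],
)

```text
t: 26.23
ee_pos: [0.45, -0.0431, 0.1695]
eef_rot: [0.974, 0.227, 0.0, 0.0]
force: [-0.1, 0.6, -0.3]
opening: 0.0464
gripper_force: 0.0
```

arm_command(
  motion=[
    [0.5,0,0,0,0,0,-0.115],
    [0.5,0,0,0,0,0,0],
    [0.5,0,0,0,0,0,0],
  ],
)

```text
t: 26.48
ee_pos: [0.45, -0.0432, 0.1693]
eef_rot: [0.96, 0.278, 0.0, 0.0]
force: [0.3, -0.2, -0.2]
opening: 0.0464
gripper_force: 0.0
```

```bash
python3 - <<'E'
from h import *
go((.45,-.0444,.104),.569)
E
```

```text
t 26.48 pos [ 0.45   -0.0432  0.1693] psi 0.564 tilt [ 0.001  0.    -1.   ] q7 -0.9 open 0.0464 F [ 0.3 -0.2 -0.2]
shift [-0.0007  0.001   0.0653] turn z -0.005
```

arm_command(
  motion=[
    [0.5,-0.0007,0.001,0.01,0,0,-0.005],
    [0.5,0,0,0.018,0,0,0],
    [0.5,0,0,0.018,0,0,0],
    [0.5,0,0,0.013,0,0,0],
    [0.5,0,0,0.006,0,0,0],
    [0.5,0,0,0,0,0,0],
  ],
)

```text
t: 26.98
ee_pos: [0.4491, -0.0441, 0.103]
eef_rot: [0.959, 0.282, -0.001, -0.0]
force: [-0.2, 0.3, 0.2]
opening: 0.0469
gripper_force: 0.0
```

arm_command(
  motion=[
    [0,0,0,0,0,0,0],
    [0,0,0,0,0,0,0],
    [0,0,0,0,0,0,0],
    [0,0,0,0,0,0,0],
    [0,0,0,0,0,0,0],
    [0,0,0,0,0,0,0],
    [0,0,0,0,0,0,0],
    [0,0,0,0,0,0,0],
  ],
  squeeze=12,
)

```text
t: 27.65
ee_pos: [0.4501, -0.0443, 0.1043]
eef_rot: [0.959, 0.282, 0.0, 0.0]
force: [-0.4, 0.3, 3.4]
opening: 0.0139
gripper_force: 12.0
```

arm_command(
  motion=[
    [0,0,0,0,0,0,0],
    [0,0,0,0.0002,0,0,0.118],
    [0,0,0,0.0002,0,0,0.118],
    [0,0,0,0.0002,0,0,0.118],
    [0,0,0,0.0002,0,0,0.118],
    [0,0,0,0.0002,0,0,0.118],
    [0,0,0,0.0002,0,0,0.118],
    [0,0,0,0.0002,0,0,0.118],
  ],
  squeeze=35,
)

```text
t: 28.32
ee_pos: [0.4502, -0.0448, 0.1032]
eef_rot: [0.992, -0.129, 0.001, 0.0]
force: [-0.5, -0.3, 7.4]
opening: 0.0142
gripper_force: 35.0
```

arm_command(
  motion=[
    [0,0,0,0.0002,0,0,0.1],
    [0,0,0,0,0,0,0.07],
    [0,0,0,0,0,0,0.02],
    [0,0,0,0,0,0,0.02],
    [0,0,0,0,0,0,0],
  ],
)

```text
t: 28.73
ee_pos: [0.4502, -0.0449, 0.103]
eef_rot: [0.974, -0.228, 0.001, 0.001]
force: [-0.9, -1.9, 8.5]
opening: 0.0138
gripper_force: 35.4
```

```bash
python3 - <<'E'
from h import *
go((.6487,.0306,.104),.569); s=tool()[0]; print(s['gripper_force'],s['torque'].round(2))
E
```

```text
t 28.73 pos [ 0.4502 -0.0449  0.103 ] psi -0.46 tilt [ 0.001 -0.001 -1.   ] q7 -1.58 open 0.0138 F [-0.9 -1.9  8.5]
shift [ 0.1444 -0.1558 -0.0009] turn z -1.029
35.37131475750357 [-0.28  0.28  0.55]
```

arm_command(
  motion=[
    [0.5,0,0,0,0,0,0],
    [0.5,0,0,0,0,0,0],
    [0.5,0,0,0,0,0,0],
    [0.5,0,0,0,0,0,0],
    [0.5,0,0,-0.01,0,0,0],
    [0.5,0,0,-0.027,0,0,0],
    [0.5,0,0,-0.03,0,0,0],
  ],
)

```text
t: 29.32
ee_pos: [0.4483, -0.0439, 0.1687]
eef_rot: [0.973, -0.23, -0.002, 0.001]
force: [0.5, 0.3, 0.2]
opening: 0.0462
gripper_force: 0.0
```

arm_command(
  motion=[
    [0.5,0.0241,-0.026,0,0,0,0],
    [0.5,0.0241,-0.026,0,0,0,0],
    [0.5,0.0241,-0.026,0,0,0,0],
    [0.5,0.0241,-0.026,0,0,0,0],
    [0.5,0.0241,-0.026,0,0,0,0],
    [0.5,0.0241,-0.026,0,0,0,0],
  ],
)

```text
t: 29.82
ee_pos: [0.6499, 0.0319, 0.1687]
eef_rot: [0.973, -0.229, -0.001, -0.0]
force: [0.2, -0.3, 0.5]
opening: 0.0464
gripper_force: 0.0
```

arm_command(
  motion=[
    [0.5,0,0,0,0,0,-0.1145],
    [0.5,0,0,0,0,0,-0.1145],
    [0.5,0,0,0,0,0,-0.1145],
    [0.5,0,0,0,0,0,-0.1145],
    [0.5,0,0,0,0,0,-0.1145],
    [0.5,0,0,0,0,0,-0.1145],
    [0.5,0,0,0,0,0,-0.1145],
    [0.5,0,0,0,0,0,-0.1145],
  ],
)

```text
t: 30.48
ee_pos: [0.6484, 0.0309, 0.1686]
eef_rot: [0.974, 0.227, -0.001, -0.0]
force: [-0.2, -0.4, -0.8]
opening: 0.0465
gripper_force: 0.0
```

arm_command(
  motion=[
    [0.5,0,0,0,0,0,-0.1145],
    [0.5,0,0,0,0,0,0],
    [0.5,0,0,0,0,0,0],
  ],
)

```text
t: 30.73
ee_pos: [0.6485, 0.0307, 0.1688]
eef_rot: [0.96, 0.278, -0.0, -0.0]
force: [-0.5, -0.3, 0.5]
opening: 0.0463
gripper_force: 0.0
```

```bash
python3 - <<'E'
from h import *
go((.6487,.0306,.1045),.569)
E
```

```text
t 30.73 pos [0.6485 0.0307 0.1688] psi 0.564 tilt [-0.001  0.    -1.   ] q7 -0.99 open 0.0463 F [-0.5 -0.3  0.5]
shift [0.0001 0.0002 0.0643] turn z -0.005
```

arm_command(
  motion=[
    [0.5,0,0,0.01,0,0,-0.005],
    [0.5,0,0,0.018,0,0,0],
    [0.5,0,0,0.018,0,0,0],
    [0.5,0,0,0.013,0,0,0],
    [0.5,0,0,0.005,0,0,0],
    [0.5,0,0,0,0,0,0],
  ],
)

```text
t: 31.23
ee_pos: [0.6475, 0.0309, 0.1031]
eef_rot: [0.959, 0.282, -0.002, -0.0]
force: [0.1, 0.7, 0.6]
opening: 0.0463
gripper_force: 0.0
```

arm_command(
  motion=[
    [0,0,0,0,0,0,0],
    [0,0,0,0,0,0,0],
    [0,0,0,0,0,0,0],
    [0,0,0,0,0,0,0],
    [0,0,0,0,0,0,0],
    [0,0,0,0,0,0,0],
    [0,0,0,0,0,0,0],
    [0,0,0,0,0,0,0],
  ],
  squeeze=12,
)

```text
t: 31.9
ee_pos: [0.6491, 0.0308, 0.1058]
eef_rot: [0.959, 0.282, 0.0, -0.0]
force: [-0.3, -0.2, 2.8]
opening: 0.0142
gripper_force: 12.0
```

arm_command(
  motion=[
    [0,0,0,0,0,0,0],
    [0,0,0,0.0002,0,0,0.118],
    [0,0,0,0.0002,0,0,0.118],
    [0,0,0,0.0002,0,0,0.118],
    [0,0,0,0.0002,0,0,0.118],
    [0,0,0,0.0002,0,0,0.118],
    [0,0,0,0.0002,0,0,0.118],
    [0,0,0,0.0002,0,0,0.118],
  ],
  squeeze=35,
)

```text
t: 32.57
ee_pos: [0.6493, 0.0298, 0.1048]
eef_rot: [0.992, -0.129, 0.001, 0.001]
force: [-1.3, -1.4, 4.0]
opening: 0.0136
gripper_force: 35.0
```

arm_command(
  motion=[
    [0,0,0,0.0002,0,0,0.1],
    [0,0,0,0,0,0,0.07],
    [0,0,0,0,0,0,0.02],
    [0,0,0,0,0,0,0.02],
    [0,0,0,0,0,0,0],
  ],
)

```text
t: 32.98
ee_pos: [0.6492, 0.0297, 0.1046]
eef_rot: [0.974, -0.228, 0.001, 0.001]
force: [-1.4, -1.7, 4.3]
opening: 0.0138
gripper_force: 35.4
```

```bash
python3 - <<'E'
from h import *
go((.6487,.0306,.1045),-.43); s=tool()[0]; print(s['gripper_force'],s['torque'].round(2))
E
```

```text
t 32.98 pos [0.6492 0.0297 0.1046] psi -0.461 tilt [ 0.001 -0.002 -1.   ] q7 -1.78 open 0.0138 F [-1.4 -1.7  4.3]
shift [-0.0009 -0.0006  0.0001] turn z -0.031
35.41418319102377 [-0.32  0.2   0.6 ]
```

arm_command(
  motion=[
    [0.5,0,0,0,0,0,0],
    [0.5,0,0,0,0,0,0],
    [0.5,0,0,0,0,0,0],
    [0.5,0,0,0,0,0,0],
    [0.5,0,0,-0.01,0,0,0],
    [0.5,0,0,-0.027,0,0,0],
    [0.5,0,0,-0.035,0,0,0],
    [0.5,0,0,-0.035,0,0,0],
  ],
)

```text
t: 33.65
ee_pos: [0.6482, 0.0309, 0.2117]
eef_rot: [0.973, -0.23, -0.001, 0.0]
force: [1.3, -0.0, 0.4]
opening: 0.0467
gripper_force: 0.0
```

arm_command(
  motion=[
    [0.5,-0.0178,-0.035,0,0,0,0],
    [0.5,-0.0178,-0.035,0,0,0,0],
    [0.5,-0.0178,-0.035,0,0,0,0],
    [0.5,-0.0178,-0.035,0,0,0,0],
    [0.5,-0.0178,-0.035,0,0,0,0],
    [0.5,-0.0178,-0.035,0,0,0,0],
    [0.5,0,0,0,0,0,0],
  ],
)

```text
t: 34.23
ee_pos: [0.6444, 0.2804, 0.21]
eef_rot: [0.975, -0.222, -0.002, -0.005]
force: [-1.2, 1.7, 0.0]
opening: 0.0462
gripper_force: 0.0
```

```bash
python3 - <<'E'
from h import *
a=imaging.capture('top');i=a['img']
P=[(229,197),(283,223),(309,169),(255,145)]
cv2.imwrite('pics/topf.png',cv2.resize(i[125:245,205:335,::-1],None,fx=5,fy=5,interpolation=cv2.INTER_CUBIC))
for b in bars(a,P): print(b[0].round(4),b[1].round(3)+np.pi,b[2].round(4))
E
```

```text
[0.5095 0.0891] 5.725592653589793 0.058
[ 0.4479 -0.0466] 5.743592653589793 0.0578
[ 0.5843 -0.1082] 5.840592653589793 0.0586
[0.6452 0.0273] 5.827592653589793 0.0578
```

View pics/topf.png

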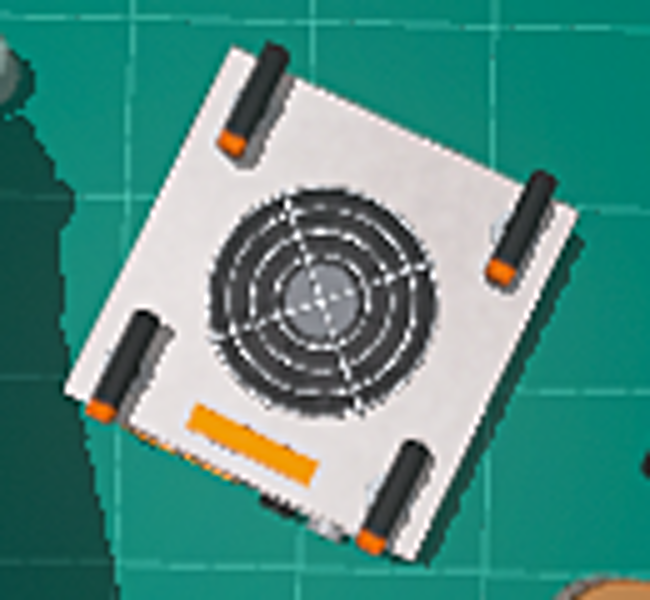

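```bash
python3 -c "
from rig import manip; print(manip.finish_job())"
```

```text
the job is handed in; nothing more can be done
None
```

I tightened all four wing screws crosswise (a, c, b, d) in two rounds, first to about half way and then home. Each screw hit its firm stop, and the final picture shows all four wings lying front to back with the orange ends forward. I handed the job in at about 34 s; I didn't measure the cover's flatness directly, and the arm never went near the canister, spray bottle or brush.

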